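# Tare the bench scale with the weighing beaker

## Task

Get the spring scale ready for weighing out polishing powder: stand the empty steel beaker upright on the middle of the scale's pan, setting it down gently so that the pan is never driven near its bottom stop, and let go. Then turn the tare knob, which carries the dial card round, until the card's zero mark, the solid triangle, stands at the tip of the pointer, and leave the scale standing so, with the things around the work where they are.

Things in the scene. Friction and masses are not known exactly. Their poses are not given: they have to be found in the camera images.
- beaker: open cylinder of bare stainless steel, empty, 56 mm outside diameter (rolled rim 60), 81 mm high, wall 2.5 mm, 0.17 to 0.28 kg; on the table, right of the middle. Origin: centre of its underside; z up. Between it and the scale stands a solid frame tracer: front corner 0.43 m ahead of the robot, 0.2 m high, with a screen leaning over it at 0.45 to 0.7 m; the way round is in front of it.
- scale: mechanical bench scale, light grey wedge-shaped housing 150 mm wide, fixed. Origin: on the table, midway across, 112 mm behind the housing's front edge and 115 mm ahead of its back; front faces its own -x; z up. The dial face slopes: its normal is 28 degrees from vertical, forward and up. Clear window 102 mm across in a steel ring. Level housing top behind it, 92 mm up, under the round pan.
- pan_middle (a point): middle of the top surface of the round steel pan (119 mm diameter, flat, 5 mm thick, 132 mm above the table when empty, centred 55 mm behind the scale's origin); z up. It sinks with the pan. Turned rings of 40 and 80 mm diameter mark the middle.
- scale_pan (a joint): how far the pan has sunk, m: 0 empty, about 0.0066 to 0.0106 under the beaker, bottom stop at 0.024 (spring 260 N/m).
- knob_top (a point): centre of the outer end of the black fluted tare knob in the middle of the dial: 32 mm in diameter (grip it any way round), standing 27 mm out of the clear window, which lies 27.5 mm below this point along -z. z points out along the knob's axis, 28 degrees from vertical towards the scale's front; x and y turn with the knob.
- tare_knob (a joint): angle of the tare knob and the dial card fixed to it, rad, clockwise (seen looking at the dial) positive, 0 with the zero mark straight up the slope, free from -1 to 3; it stays where it is left.
- pointer_tip (a point): tip of the black pointer that plays over the dial card under the window, 40 mm from the knob's axis. Unloaded it points straight up the slope; load turns it clockwise by 0.12 rad per mm of sinking. The knob does not move it.
- zero_mark (a point): point on the white dial card, 40 mm from the knob's axis, at the inner end of the zero mark: a solid black triangle 12 mm wide whose point looks inwards. It turns with the knob. The scale reads zero when the pointer's tip is at this point. 36 divisions of 10 degrees go round the card.
- black_cup: bystander: matt black cup, 70 mm wide, 58 mm high; origin under its centre.
- pad_roll: bystander: roll of pads like a tape roll, 64 mm across, 22 mm high, lying flat; origin under its centre.
- lens_tray: bystander: small open blue tray, 35 x 58 x 24 mm; origin under its centre.
- pliers: bystander: optician's pliers, lying, 136 x 36 x 11 mm; origin under the centre.
Not all that is in view belongs to the job. Leave any orange look-alike of the beaker alone.

How it is judged (in metres and radians):
On the way, in this order (a step that is already met when the one before it is completed fails the run):
1. the beaker stands upright on the middle of the pan, carried by the pan and let go (horizontal distance between beaker and pan_middle below 0.012 m and distance between beaker and pan_middle below 0.015 m and angle between beaker's own z axis and vertical below 0.1 rad and value of joint scale_pan above 0.004 m and contact force between beaker and the fingers below 0.05 N), for 0.3 s.
2. with the beaker on the pan, the pointer's tip is at the zero mark (distance between pointer_tip and zero_mark below 0.0045 m and value of joint scale_pan above 0.004 m and horizontal distance between beaker and pan_middle below 0.012 m and contact force between beaker and the fingers below 0.05 N), for 0.3 s.
At the end, for the whole second after the job is handed in: The beaker stands upright (within 6 degrees) and still on the pan, its centre within 12 mm of the pan's middle, and the pointer's tip is within 4.5 mm of the zero mark point (about half a division) (horizontal distance between beaker and pan_middle below 0.012 m and distance between beaker and pan_middle below 0.015 m and angle between beaker's own z axis and vertical below 0.1 rad and linear speed of beaker below 0.02 m/s and value of joint scale_pan above 0.004 m and distance between pointer_tip and zero_mark below 0.0045 m); the robot touches nothing.
It fails at once if the pan was driven down more than 20 mm, close to its bottom stop (value of joint scale_pan above 0.02 m).
It fails at once if a bystander was shifted by more than 20 mm (distance of any of black_cup, pad_roll, lens_tray, pliers from where it was at the start of the episode above 0.02 m).
It also fails if it takes over 51 s, if anything falls off the work surface, if the arm or the gripper's body presses on something with over 40 N, if the wrist force passes 120 N, or if a joint passes its speed limit or range.

## Robot

A 7-joint arm with a two-finger parallel gripper is mounted at the origin on a cart in front of the work surface, level with it; the furniture and walls round the work are solid. World frame = base frame: x ahead of the robot, y to its left, z up, the work surface at z = 0. Lengths are in mm, angles in rad, forces in N, time in s.
With the tool pointing down it reaches from about 400 to 850 mm from the base axis. Payload 4.5 kg.
Tool frame: the origin (TCP) lies at the very end of the fingers, on their centre line; the grasp point (between the pads) lies 19 mm behind it (pinch_z is the distance from the TCP to the grasp point, in mm); z points along the fingers, y is the line along which they close (so a half turn about z gives the same grasp; the last joint's range is limited). The gripper opens to 88 mm and grips with 3 to 60 N. Pads are 18 mm wide; open, the fingers measure 123 mm over their backs; the gripper's body (75 mm by 187 mm) begins 45 mm behind the grasp point.
Start: joints at [1.265, 0.689, -0.195, 1.565, 0.157, 0.902, -0.215], TCP at [208.341, -589.277, 238.743] pointing down, gripper open.
Joint ranges: [-3.01, 3.01], [-0.46, 2.08], [-1.47, 1.51], [0.13, 2.56], [-1, 4.14], [0.04, 2.09], [-2.66, 2.66]. Speed limits (rad/s): [2.57, 2.57, 3.14, 3.14, 3.14, 3.14, 3.14].

## Interface

Orientations are given as a rotation vector (axis times angle).
In Python, from rig import sense, read_camera, close_job, spot_in, trace, tip_of, pinch_z gives the robot as it stands.
- The arm moves only by the tool move_arm, never from a script. Its argument "commands" is a list that holds one entry, the list of rows, each a list of 7 numbers: the shift along the tool's x, y, z in mm, then the turn, a rotation vector about the tool's x, y, z in rad, then the finger opening in mm, from 0 to 88.1. In form: [[[tx, ty, tz, wx, wy, wz, hand], ...]]. A call has exactly 10 rows; each row is the pose to reach, as a shift and turn from the pose commanded when the call began, along the tool's axes at that moment; what a row does not reach only later rows make up. A row lasts 1/12 s, in which the tool goes at most 41.7 mm and 7.16 degrees, less where a joint would pass 70% of its speed; a pose out of reach is approached as far as the arm can. A call with a gripper value outside its range is refused whole. The fingers move at their own pace and stop on an object; "grip_force" is the grip in N (left out, the last holds). Time passes only in rows, so rows that repeat a pose let the fingers close, or fill a call up. It gives the time, the measured TCP pose, the force, the opening and the grip force at its end, in the units of the state.
- sense(): the state, without advancing time (a new reading comes with each control period).
- read_camera(name): name is "side" or "top" or "wrist"; returns a dict with "image" (480x640x3 uint8, red, green, blue), "fx", "fy", "cx", "cy" (pixels), "origin" and "rotation" of the camera in the world; the wrist camera has in their place "hand_eye" (4x4, takes a point from camera to tool coordinates, whose origin is the TCP and whose axes are the flange's). Camera axes: x right, y down, z forward; pixel columns grow to the right and rows downward; lengths in mm; the calibration is good to about 2 mm. A picture is of the moment at which its call begins: read the wrist's pose just before it. There is no depth.
- close_job(): hands the job in; it is judged then, once.
Trained networks look in the newest picture that a camera, given by its name, has taken for a name from the list of things; names that differ only in an ending like _2 or _b are one class to them, and where a whole thing is asked for, a point or a joint stands for the part that bears it (a point fixed in the world has none). Each returns a list of dicts, best first, with "p" (0 to 1); they miss things now and then, are a little off and sometimes report something else, mostly with a low value. They report only what shows in the picture. A call takes as long as a camera call. They do not tell look-alikes from the thing itself.
- spot_in(camera, name): "box" ([left, top, right, bottom] in pixels, round what is visible of it).
- trace(camera, name): "region" (480x640 bool, what is visible of it) and "box" ([left, top, right, bottom] in pixels, round what is visible of it).
- tip_of(camera, name): "centre" ([column, row] in pixels: a listed point, or the origin of a listed thing).
The state is a dict: "clock": time; "joint_positions": joint angles; "dq": joint speeds; "effort": joint torques, N m; "eef_pos": TCP position; "ee_rot": TCP orientation; "force": force on the tool from outside, world axes, zero at the start; "moment": the same for the moment, N m; "gripper_width": opening from 0.0 (shut) to 1.0 (fully open); "grasp_force": force on a finger pad.
Only numpy, scipy, OpenCV 4.12 (cv2) and the standard library are available. Lean on these libraries where they do the work, as an engineer would, in place of code of your own. Each camera call takes 0.05 s, during which the arm holds its last target. There are 200 camera calls.

## Working session

There is one attempt and no reset: what is moved stays moved. The work goes in short steps, Python scripts to look and compute and a tool call to move; the robot and the scene stay as the last step left them, time stands still between calls to the robot, and variables do not carry over. Pictures are saved under pics/ and viewed, at most 10 in all, crops included, and the job is handed in when it is done.

Besides the shell and the picture viewer there is one more tool, called after "Emit:" as name(argument=value, ...) on one line, values as JSON. move_arm: Moves the arm, as the interface text tells. Its arguments: {"type":"object","properties":{"commands":{"type":"array"},"grip_force":{"type":"number"}},"required":["commands"]}

```bash
ls; mkdir -p pics; cat > h.py <<'E'
import numpy as np, cv2
from scipy.spatial.transform import Rotation as R
from rig import *
def cam(n):
    s=sense(); c=read_camera(n)
    if n=="wrist":
        T=np.eye(4);T[:3,:3]=R.from_rotvec(s["ee_rot"]).as_matrix();T[:3,3]=s["eef_pos"]
        M=T@np.array(c["hand_eye"]); c["origin"]=M[:3,3]; c["rotation"]=M[:3,:3]
    c["origin"]=np.array(c["origin"]);c["rotation"]=np.array(c["rotation"])
    return c
def ray(c,px):
    d=c["rotation"]@np.array([(px[0]-c["cx"])/c["fx"],(px[1]-c["cy"])/c["fy"],1]); return c["origin"],d/np.linalg.norm(d)
def onz(c,px,z):
    o,d=ray(c,px); return o+d*(z-o[2])/d[2]
def proj(c,p):
    q=c["rotation"].T@(np.array(p)-c["origin"]); return [c["fx"]*q[0]/q[2]+c["cx"],c["fy"]*q[1]/q[2]+c["cy"]]
def tri(rs):
    A=sum(np.eye(3)-np.outer(d,d) for o,d in rs);b=sum((np.eye(3)-np.outer(d,d))@o for o,d in rs); return np.linalg.solve(A,b)
def save(c,f): cv2.imwrite("pics/"+f,c["image"][:,:,::-1])
E
python3 - <<'E'
from h import *
np.set_printoptions(precision=1,suppress=True)
print(sense())
for n in ["side","top","wrist"]:
    c=cam(n); save(c,n+"0.png"); print(n,c["origin"],c["rotation"],c["fx"],c["cx"],c["cy"])
    for t in ["beaker","scale","pan_middle","knob_top","pointer_tip","zero_mark","black_cup","pad_roll","lens_tray","pliers"]:
        try: print(t,[(np.array(r["centre"]),round(r["p"],2)) for r in tip_of(n,t)[:3]],[(np.array(r["box"]),round(r["p"],2)) for r in spot_in(n,t)[:3]])
        except Exception as e: print(t,e)
E
python3 -c "
import cv2,numpy as np
a=[cv2.imread(f'pics/{n}0.png') for n in ['side','top','wrist']]
cv2.imwrite('pics/all.png',cv2.resize(np.hstack(a[:2]),(800,300)))"
```

```text
pics
{'clock': 0.0, 'joint_positions': array([ 1.3,  0.7, -0.2,  1.6,  0.2,  0.9, -0.2]), 'dq': array([-0.,  0., -0., -0.,  0., -0., -0.]), 'effort': array([ -0. , -52.8,  -1.3, -15.3,  -0.1,   0. ,   0. ]), 'eef_pos': array([ 208.1, -588.7,  237.9]), 'ee_rot': array([-3.1, -0.5,  0. ]), 'force': array([ 0.1,  0.3, -0. ]), 'moment': array([ 0.,  0., -0.]), 'grasp_force': 0.0, 'gripper_width': 1.0037445278332426}
side [139.9 943.1 851.8] [-0.5  2.6 -1.4] 498.49424562819627 325.1379197823789 251.4897970486164
beaker [(array([339. , 218.3]), 0.93), (array([392.9, 246.3]), 0.76), (array([368.1, 227.2]), 0.65)] [(array([383.2, 218.2, 405.3, 250. ]), 0.9), (array([360.8, 202.6, 381.6, 234.2]), 0.88), (array([350.4, 217.9, 374. , 253.2]), 0.82)]
scale [(array([254.5, 419.2]), 0.75)] [(array([186.9, 356. , 315. , 460.2]), 0.91)]
pan_middle [(array([221.1, 380. ]), 0.78)] [(array([186.8, 353.7, 253.7, 406.2]), 0.63), (array([265.5, 391.7, 279.8, 393.7]), 0.2)]
knob_top [(array([291.9, 385. ]), 0.69)] [(array([261.4, 377. , 307.7, 415.1]), 0.61)]
pointer_tip [(array([264.1, 394.2]), 0.42)] [(a
[... 1475 characters left out ...]
, 275.9, 345.9, 300.1]), 0.79)]
pad_roll [(array([476. , 219.9]), 0.66), (array([135.1, 220. ]), 0.34)] [(array([462. , 209.4, 488.4, 233.1]), 0.9)]
lens_tray [(array([284.4, 296.7]), 0.62)] [(array([271.8, 289.9, 294.9, 304.8]), 0.57), (array([482.1, 281.9, 503.8, 306.6]), 0.39)]
pliers [(array([495.6, 296.6]), 0.76)] []
wrist [ 272.4 -566.3  385.9] [[ 0.3 -0.9 -0.2]
 [-0.9 -0.3 -0.1]
 [ 0.   0.3 -1. ]] 355.03177848970336 319.6319657801573 236.25879268492258
beaker [] []
scale [] []
pan_middle [] []
knob_top [] []
pointer_tip [] []
zero_mark [] []
black_cup [] [(array([326.3,   0.6, 383.4,  43. ]), 0.61)]
pad_roll [] []
lens_tray [] []
pliers [] [(array([331. ,   0. , 385.9,  44.3]), 0.86)]
```

View pics/top0.png

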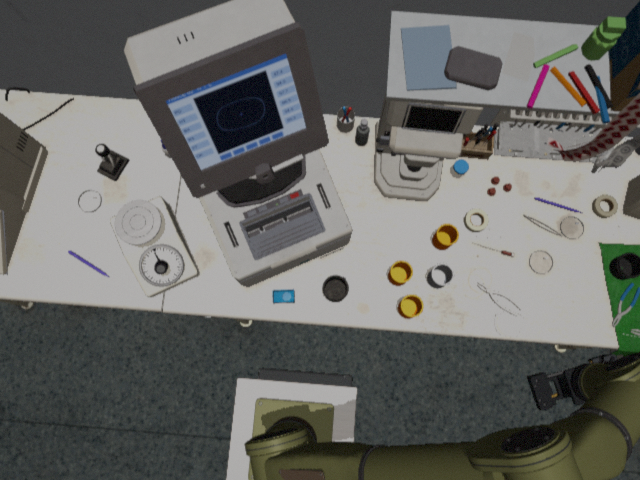

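View pics/side0.png

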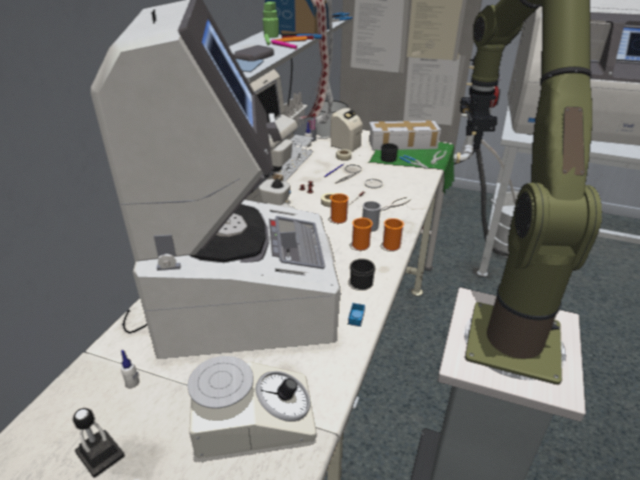

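The steel beaker is the grey one (top ≈ (440,275), side ≈ (371,215)), with three orange look-alikes around it. The scale is at top (155,245), with the zero mark up the slope.

```bash
python3 - <<'E'
from h import *
np.set_printoptions(precision=1,suppress=True)
t=cam("top"); s=cam("side")
print("rim top beaker",onz(t,(440,274),81)); 
for n in ["beaker","scale"]:
  for r in trace("top",n)[:5]:
    ys,xs=np.nonzero(r["region"]); m=(xs.mean(),ys.mean()); col=t["image"][r["region"]].mean(0); print(n,r["p"],r["box"],m,col,onz(t,m,60))
for p in [(445,235),(400,271),(410,305)]: print("orange",onz(t,p,81))
for r in trace("side","beaker")[:5]:
    print("side",r["p"],np.array(r["box"]),s["image"][r["region"]].mean(0))
pm=tri([ray(t,(136.5,221.1)),ray(s,(221.1,380))]);kt=tri([ray(t,(162.2,265.5)),ray(s,(289,385))])
print("pan",pm,onz(t,(136.5,221.1),132),onz(s,(221.1,380),132)," knob",kt)
for n,p in [("cup",(336,290)),("tray",(284,296)),("tracer corner",(246,282)),("tracer rcorner",(350,235)),("roll",(476,221)),("pl",(497,300))]: print(n,onz(t,p,50))
# HSV pixel ring search: gray rim crops
c=t["image"][250:330,380:480]; cv2.imwrite("pics/crop1.png",cv2.resize(c[:,:,::-1],(500,400),interpolation=cv2.INTER_CUBIC))
c=t["image"][190:300,100:210]; cv2.imwrite("pics/crop2.png",cv2.resize(c[:,:,::-1],(550,550),interpolation=cv2.INTER_CUBIC))
E
cd pics; python3 -c "
import cv2,numpy as np
a=cv2.imread('crop1.png');b=cv2.imread('crop2.png');a=cv2.resize(a,(400,320))
o=np.zeros((550,800,3),np.uint8);o[:320,:400]=a;o[:400,400:]=cv2.resize(b,(400,400));cv2.imwrite('crops.png',o)"
```

```text
Traceback (most recent call last):
  File "h.py", line 14, in onz
    o,d=ray(c,px); return o+d*(z-o[2])/d[2]
                                       ~^^^
IndexError: invalid index to scalar variable.
[ WARN:0@0.008] global loadsave.cpp:275 findDecoder imread_('crop1.png'): can't open/read file: check file path/integrity
[ WARN:0@0.008] global loadsave.cpp:275 findDecoder imread_('crop2.png'): can't open/read file: check file path/integrity
Traceback (most recent call last):
cv2.error: OpenCV(4.12.0) /io/opencv/modules/imgproc/src/resize.cpp:4208: error: (-215:Assertion failed) !ssize.empty() in function 'resize'
```

Rotation is a rotation vector for the fixed cameras; fix.

```bash
sed -i 's|c\["rotation"\]=np.array(c\["rotation"\])|r=np.array(c["rotation"]);c["rotation"]=R.from_rotvec(r).as_matrix() if r.ndim==1 else r|' h.py; python3 - <<'E'
from h import *
np.set_printoptions(precision=1,suppress=True)
t=cam("top"); s=cam("side")
print("rim top beaker",onz(t,(440,274),81)); 
for n in ["beaker","scale"]:
  for r in trace("top",n)[:5]:
    ys,xs=np.nonzero(r["region"]); m=(xs.mean(),ys.mean()); col=t["image"][r["region"]].mean(0); print(n,r["p"],r["box"],m,col,onz(t,m,60))
for p in [(445,235),(400,271),(410,305)]: print("orange",onz(t,p,81))
for r in trace("side","beaker")[:5]:
    print("side",r["p"],np.array(r["box"]),s["image"][r["region"]].mean(0))
pm=tri([ray(t,(136.5,221.1)),ray(s,(221.1,380))]);kt=tri([ray(t,(162.2,265.5)),ray(s,(289,385))])
print("pan",pm,onz(t,(136.5,221.1),132),onz(s,(221.1,380),132)," knob",kt)
for n,p in [("cup",(336,290)),("tray",(284,296)),("tracer corner",(246,282)),("tracer rcorner",(350,235)),("roll",(476,221)),("pl",(497,300))]: print(n,onz(t,p,50))
c=t["image"][250:330,380:480]; a=cv2.resize(c[:,:,::-1],(400,320),interpolation=cv2.INTER_CUBIC)
c=t["image"][190:300,100:210]; b=cv2.resize(c[:,:,::-1],(400,400),interpolation=cv2.INTER_CUBIC)
o=np.zeros((400,800,3),np.uint8);o[:320,:400]=a;o[:,400:]=b;cv2.imwrite('pics/crops.png',o)
print(R.from_rotvec(sense()["ee_rot"]).as_matrix(), sense()["eef_pos"])
E
```

```text
rim top beaker [ 452.8 -353.8   81. ]
beaker 0.84 [397.2, 291.9, 426.7, 318.3] (np.float64(410.1479166666667), np.float64(305.94375)) [139.4 112.4  40.9] [ 365.7 -282.8   60. ]
beaker 0.8 [425.2, 262.1, 458.9, 285.5] (np.float64(439.73346303501944), np.float64(275.18677042801556)) [111.4 110.3 109.3] [ 453.2 -357.4   60. ]
beaker 0.62 [432.6, 226.0, 460.7, 250.9] (np.float64(444.8609022556391), np.float64(236.1766917293233)) [120.   85.7  29. ] [ 560.5 -367.5   60. ]
beaker 0.61 [388.1, 259.1, 411.1, 287.3] (np.float64(399.8723404255319), np.float64(272.4851063829787)) [135.7 106.5  37.1] [ 452.2 -251.6   60. ]
scale 0.67 [112.1, 195.9, 196.2, 294.7] (np.float64(153.22165231727422), np.float64(244.4486169628137)) [156.  154.1 151.2] [475.9 411.1  60. ]
orange [ 558.6 -363.5   81. ]
orange [ 452.5 -249.1   81. ]
orange [ 365.8 -279.2   81. ]
side 0.94 [365.2 199.1 382.5 232. ] [105.  103.3 103.4]
side 0.75 [350.7 219.4 372.9 251.4] [139.2  80.4  39.1]
side 0.74 [381.2 219.  402.7 251.5] [140.4  82.9  42.9]
side 0.7 [330.7 196.4 348.4 224.8] [138.1  79.6  38.9]
pan [518.2 438.7 130.9] [519.8 439.  132. ] [515.7 439.4 132. ]  knob [415.  370.9  84.7]
cup [393.6 -86.2  50. ]
tray [366.8  49.7  50. ]
tracer corner [396. 154.  50.]
tracer rcorner [ 545.9 -112.9   50. ]
roll [ 612.2 -453.    50. ]
pl [ 400.6 -512.7   50. ]
[[ 0.9  0.3  0. ]
 [ 0.3 -0.9 -0. ]
 [-0.   0.  -1. ]] [ 208.3 -589.3  238.7]
```

View pics/crops.png

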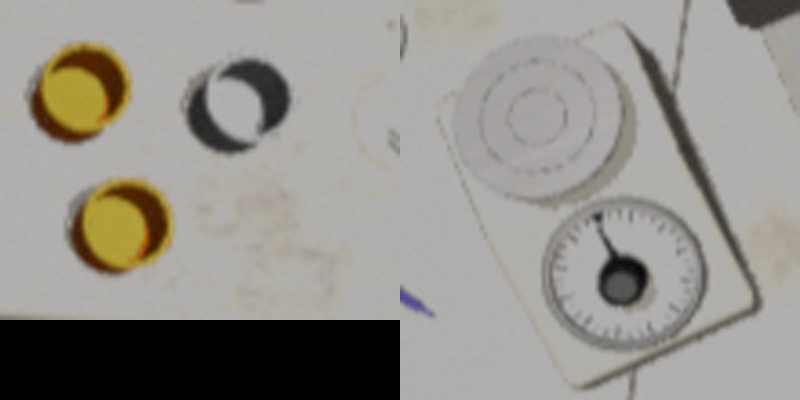

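Steel beaker is at about (453,-355) and the pan at (518,439). First move: hover over the beaker, closing axis radial.

```bash
cat >> h.py <<'E'
def goal(pos,yaw,tilt=None):
    """tool down with tool-y azimuth yaw; if tilt=(az,ang): tool z leaned by ang towards az. prints row"""
    y=np.array([np.cos(yaw),np.sin(yaw),0]);z=np.array([0,0,-1.]);M=np.column_stack([np.cross(y,z),y,z])
    if tilt: 
        a=np.array([-np.sin(tilt[0]),np.cos(tilt[0]),0]); M=R.from_rotvec(-a*tilt[1]).as_matrix()@M
    rel(np.array(pos),M)
def rel(pos,M):
    s=sense();M0=R.from_rotvec(s["ee_rot"]).as_matrix()
    d=M0.T@(pos-s["eef_pos"]);w=R.from_matrix(M0.T@M).as_rotvec()
    print("row",np.round(d,1),np.round(w,3),"clock",s["clock"],"pos",np.round(s["eef_pos"],1),"zaxis",np.round(M[:,2],2),"q",np.round(s["joint_positions"],2))
E
python3 -c "
from h import *
goal([453,-355,210],np.radians(-38))"
```

```text
row [ 308.8 -139.3   28.7] [ 0.     0.    -0.568] clock 3.5 pos [ 208.3 -589.3  238.7] zaxis [ 0.  0. -1.] q [ 1.26  0.69 -0.19  1.57  0.16  0.9  -0.22]
```

Emit:
move_arm(commands=[[[309,-139,29,0,0,-0.568,88],[309,-139,29,0,0,-0.568,88],[309,-139,29,0,0,-0.568,88],[309,-139,29,0,0,-0.568,88],[309,-139,29,0,0,-0.568,88],[309,-139,29,0,0,-0.568,88],[309,-139,29,0,0,-0.568,88],[309,-139,29,0,0,-0.568,88],[309,-139,29,0,0,-0.568,88],[309,-139,29,0,0,-0.568,88]]], grip_force=15)

```text
clock: 4.33
eef_pos: [456.7, -351.4, 209.7]
ee_rot: [-2.818, -1.388, -0.004]
force: [-0.3, -0.2, -0.2]
gripper_width: 0.996
grasp_force: 0.0
```

```bash
python3 - <<'E'
from h import *
np.set_printoptions(precision=1,suppress=True)
w=cam("wrist");save(w,"w1.png");print(sense()["eef_pos"],sense()["ee_rot"])
print("expected px rim",proj(w,[453,-355,81]),"base",proj(w,[453,-355,0]))
for r in trace("wrist","beaker")[:4]: 
    ys,xs=np.nonzero(r["region"]);print(r["p"],np.array(r["box"]),w["image"][r["region"]].mean(0),onz(w,(xs.mean(),ys.mean()),60))
print([(x["centre"],onz(w,x["centre"],0)) for x in tip_of("wrist","beaker")])
goal([453,-355,41],np.radians(-38))
E
```

```text
[ 454.1 -354.4  209.7] [-2.8 -1.4  0. ]
expected px rim [np.float64(318.64927373944545), np.float64(233.73202567308135)] base [np.float64(318.7310544463026), np.float64(213.5373675966401)]
0.83 [390.8 120.3 485.6 201.1] [129.5  94.5  50.6] [ 566.1 -368.9   60. ]
0.79 [141.8 181.  237.  264.4] [111.1  54.7   4.4] [ 367.6 -281.5   60. ]
0.68 [287.1 185.6 362.5 270.1] [96.7 96.1 97.9] [ 455.4 -359.6   60. ]
0.57 [193.2  79.9 280.5 166.2] [141.8 107.9  34.6] [ 453.2 -247.9   60. ]
[([254.9, 127.9], array([ 455.6, -251.1,    0. ])), ([322.9, 213.0], array([ 456.7, -357.2,    0. ])), ([209.1, 207.9], array([ 368.1, -282.1,    0. ])), ([417.2, 154.1], array([ 565.8, -366.9,    0. ]))]
row [  2.9  -0.2 168.7] [-0.  0. -0.] clock 4.4833 pos [ 451.6 -357.2  209.7] zaxis [ 0.  0. -1.] q [ 0.8  0.7 -0.3  1.7  0.3  0.8 -0.3]
```

View pics/w1.png

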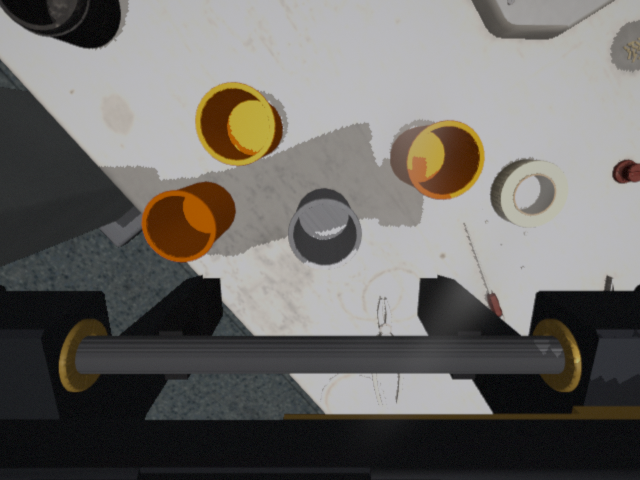

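The steel beaker is at (325,228), between the orange ones, and the fingers are clear. The arm was still swinging at the time, so I'll remeasure settled.

```bash
python3 - <<'E'
from h import *
np.set_printoptions(precision=1,suppress=True)
for i in range(6): read_camera("wrist")
w=cam("wrist");print(sense()["eef_pos"],sense()["dq"])
for r in trace("wrist","beaker")[:4]: 
    c=w["image"][r["region"]].mean(0)
    if c[0]-c[2]<15:
        ys,xs=np.nonzero(r["region"]);b=r["box"];print(r["p"],np.array(b),onz(w,((b[0]+b[2])/2,b[3]-36),81),onz(w,(xs.mean(),ys.mean()),50))
print([onz(w,x["centre"],0) for x in tip_of("wrist","beaker")])
t=cam("top");s=cam("side")
rr=[r for r in trace("side","beaker") if np.ptp(s["image"][r["region"]].mean(0))<15][0];ys,xs=np.nonzero(rr["region"]);print("side",onz(s,(xs.mean(),ys.mean()),42))
goal([454,-356,41],np.radians(-38))
E
```

```text
[ 452.7 -356.   209.8] [-0.  0. -0. -0.  0. -0. -0.]
0.97 [289.9 180.4 361.5 262.8] [ 456.5 -359.1   81. ] [ 453.9 -362.    50. ]
[array([ 367.6, -280.2,    0. ]), array([ 564.6, -370.9,    0. ]), array([ 455.7, -358.8,    0. ]), array([ 454.1, -249.4,    0. ])]
side [ 455.1 -380.8   42. ]
row [ -0.2   1.  168.7] [ 0. -0.  0.] clock 5.0833 pos [ 453.3 -355.3  209.7] zaxis [ 0.  0. -1.] q [ 0.8  0.7 -0.3  1.7  0.3  0.8 -0.3]
```

Emit:
move_arm(commands=[[[-1,4,40,0,0,0,88],[-1,4,75,0,0,0,88],[-1,4,105,0,0,0,88],[-1,4,130,0,0,0,88],[-1,4,150,0,0,0,88],[-1,4,162,0,0,0,88],[-1,4,169,0,0,0,88],[-1,4,169,0,0,0,88],[-1,4,169,0,0,0,70],[-1,4,169,0,0,0,60]]])

```text
clock: 5.92
eef_pos: [456.7, -359.0, 41.9]
ee_rot: [2.822, 1.377, 0.002]
force: [-0.9, 0.0, 0.3]
gripper_width: 0.871
grasp_force: 0.0
```

Emit:
move_arm(commands=[[[0,0,0,0,0,0,50],[0,0,0,0,0,0,45],[0,0,0,0,0,0,45],[0,0,0,0,0,0,45],[0,0,0,0,0,0,45],[0,0,-5,0,0,0,45],[0,0,-15,0,0,0,45],[0,0,-30,0,0,0,45],[0,0,-50,0,0,0,45],[0,0,-70,0,0,0,45]]])

```text
clock: 6.75
eef_pos: [455.3, -358.1, 111.5]
ee_rot: [-2.822, -1.377, 0.001]
force: [0.8, -0.3, -2.0]
gripper_width: 0.642
grasp_force: 15.0
```

```bash
python3 - <<'E'
from h import *
w=cam("wrist");save(w,"w2.png");s=sense();print(s["gripper_width"]*88.1,s["grasp_force"],s["force"],s["eef_pos"])
t=cam("top")
for z in (0,200): print("corner",onz(t,(246,282),z),"right",onz(t,(350,235),z))
for p in [(188,195),(130,60),(325,140)]: print("screen",onz(t,p,450),onz(t,p,680))
goal([390,-100,290],np.radians(-14))
E
```

```text
56.60439097580087 14.9999493885191 [ 0.58096141  0.60070896 -0.11069347] [ 457.36457482 -359.4798695   115.32763807]
corner [402.66254111 161.55970001   0.        ] right [ 557.64525319 -114.48050782    0.        ]
corner [376.18249772 131.19983679 200.        ] right [ 510.65148244 -108.30330515  200.        ]
screen [508.16527185 227.83638268 450.        ] [441.9276173  163.74776236 680.        ]
screen [793.86277135 389.03909327 450.        ] [665.69343155 290.00597554 680.        ]
screen [646.91519077 -35.87458563 450.        ] [550.60021205 -42.79762097 680.        ]
row [ 163.1 -212.1 -177.4] [ 0.006  0.001 -0.419] clock 6.85 pos [ 457.6 -359.6  113.8] zaxis [ 0.  0. -1.] q [ 0.73  0.81 -0.25  1.81  0.34  0.56 -0.4 ]
```

View pics/w2.png

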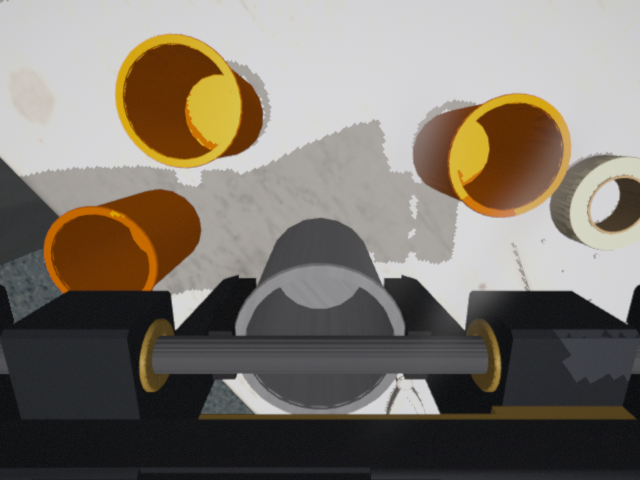

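Beaker is held squarely just under the rim (rim centre ≈ (320,340), opening 56.6 mm) and lifted clear. Lift higher, then go round the front.

Emit:
move_arm(commands=[[[0,0,-40,0,0,0,45],[0,0,-80,0,0,0,45],[15,-20,-115,0,0,-0.05,45],[38,-45,-140,0,0,-0.1,45],[60,-75,-155,0,0,-0.16,45],[83,-105,-161,0,0,-0.22,45],[106,-133,-161,0,0,-0.28,45],[129,-161,-161,0,0,-0.33,45],[148,-184,-161,0,0,-0.37,45],[161,-199,-161,0,0,-0.384,45]]])

```text
clock: 7.68
eef_pos: [396.2, -106.1, 271.3]
ee_rot: [-2.502, -1.896, 0.002]
force: [0.6, 0.2, -1.7]
gripper_width: 0.638
grasp_force: 15.0
```

```bash
python3 - <<'E'
from h import *
s=sense();print(s["gripper_width"]*88.1,s["grasp_force"],s["force"])
goal([405,30,275],np.radians(4))
goal([370,175,275],np.radians(25))
E
```

```text
56.2094046191443 14.999086285694903 [ 0.60860383  0.24468821 -1.73832832]
row [133.4 -28.4  -3.6] [-0.002 -0.001 -0.344] clock 7.6833 pos [ 396.2 -106.1  271.3] zaxis [ 0.  0. -1.] q [ 0.49  0.39 -0.48  2.12  0.28  0.69 -0.45]
row [ 263.6 -101.3   -3.4] [-0.002 -0.001 -0.71 ] clock 7.6833 pos [ 396.2 -106.1  271.3] zaxis [ 0.  0. -1.] q [ 0.49  0.39 -0.48  2.12  0.28  0.69 -0.45]
```

Emit:
move_arm(commands=[[[25,-5,-2,0,0,-0.06,45],[58,-11,-3,0,0,-0.13,45],[92,-19,-4,0,0,-0.22,45],[125,-28,-4,0,0,-0.32,45],[155,-42,-4,0,0,-0.41,45],[185,-57,-4,0,0,-0.5,45],[212,-72,-4,0,0,-0.58,45],[238,-87,-4,0,0,-0.65,45],[256,-97,-4,0,0,-0.69,45],[264,-101,-4,0,0,-0.71,45]]])

```text
clock: 8.52
eef_pos: [372.5, 175.5, 275.5]
ee_rot: [-1.685, -2.649, -0.002]
force: [0.0, 0.3, -2.8]
gripper_width: 0.632
grasp_force: 15.0
```

```bash
python3 - <<'E'
from h import *
s=sense();print(s["gripper_width"]*88.1,s["grasp_force"],s["force"])
goal([430,330,275],np.radians(37))
goal([518,439,275],np.radians(40))
E
```

```text
55.721163321298384 14.999786315064894 [ 0.02919269  0.3017338  -2.75384207]
row [115.5 117.6   0.7] [ 0.    -0.002 -0.208] clock 8.5167 pos [372.5 175.5 275.5] zaxis [ 0.  0. -1.] q [-0.06  0.42 -0.7   2.1   0.39  0.75 -0.57]
row [177.  243.5   0.8] [ 0.    -0.002 -0.261] clock 8.5167 pos [372.5 175.5 275.5] zaxis [ 0.  0. -1.] q [-0.06  0.42 -0.7   2.1   0.39  0.75 -0.57]
```

Emit:
move_arm(commands=[[[20,20,0,0,0,-0.04,45],[45,46,0,0,0,-0.09,45],[70,72,0,0,0,-0.13,45],[95,98,0,0,0,-0.17,45],[116,128,0,0,0,-0.21,45],[132,160,0,0,0,-0.23,45],[148,192,0,0,0,-0.25,45],[162,218,0,0,0,-0.26,45],[173,237,0,0,0,-0.261,45],[177,243,0,0,0,-0.261,45]]])

```text
clock: 9.35
eef_pos: [522.3, 435.8, 273.6]
ee_rot: [-1.338, -2.842, 0.001]
force: [0.1, -0.5, -2.8]
gripper_width: 0.639
grasp_force: 15.0
```

```bash
python3 - <<'E'
from h import *
np.set_printoptions(precision=1,suppress=True)
for i in range(6): read_camera("wrist")
w=cam("wrist");save(w,"w3.png");s=sense();print(s["gripper_width"]*88.1,s["grasp_force"],s["force"])
for n,z in [("pan_middle",132),("knob_top",85),("pointer_tip",60),("zero_mark",60)]:
    print(n,[(np.array(r["centre"]),round(r["p"],2),onz(w,r["centre"],z)) for r in tip_of("wrist",n)[:2]])
print(proj(w,[518,439,132]))
for r in trace("wrist","pan_middle")[:2]:print(r["p"],np.array(r["box"]))
for r in trace("wrist","beaker")[:1]:print(r["p"],np.array(r["box"]))
goal([518,439,175],np.radians(40))
E
```

```text
55.935468193263716 14.99997736237388 [-0.   0.5 -2.1]
pan_middle [(array([326.3, 217.1]), 0.92, array([521.8, 440.1, 132. ]))]
knob_top [(array([188.7, 186.6]), 0.68, array([409.3, 372.1,  85. ]))]
pointer_tip [(array([240.8, 195.8]), 0.58, array([450.9, 389.9,  60. ]))]
zero_mark [(array([243.4, 196.1]), 0.89, array([453.2, 391.3,  60. ])), (array([242.8, 194.4]), 0.53, array([451.7, 392.4,  60. ]))]
[np.float64(321.96836115214796), np.float64(215.2111708868991)]
0.8 [253.1 143.7 394.1 264.7]
0.94 [235.6 216.5 404.4 411.9]
row [  5.1   0.9 100.9] [ 0.  0. -0.] clock 10.0 pos [520.6 434.6 275.9] zaxis [ 0.  0. -1.] q [-0.4  0.8 -0.7  1.3  0.5  1.2 -0.5]
```

View pics/w3.png

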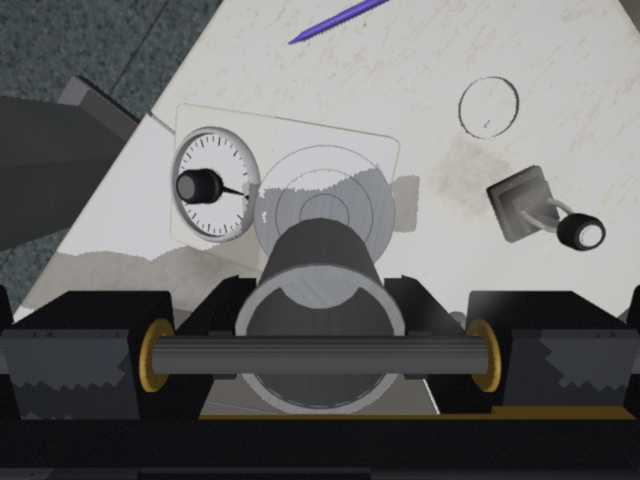

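Pan rings are centred at (325,217) and the rim at (320,339); the pointer and zero mark are near (241,195). Work out the relative offset from this same camera.

```bash
python3 - <<'E'
from h import *
np.set_printoptions(precision=1,suppress=True)
w=cam("wrist");s=sense();print(s["eef_pos"],s["dq"])
pm=onz(w,tip_of("wrist","pan_middle")[0]["centre"],132)
g=cv2.cvtColor(w["image"],cv2.COLOR_RGB2GRAY)
bk=onz(w,(320,338.5),s["eef_pos"][2]+40)
print("pan",pm,"beaker",bk,"tcp",s["eef_pos"])
M0=R.from_rotvec(s["ee_rot"]).as_matrix();print("beaker in tool",M0.T@(bk-s["eef_pos"]),"pan in tool",M0.T@(pm-s["eef_pos"]))
E
```

```text
[520.5 434.7 275.8] [-0.  0. -0. -0.  0.  0. -0.]
pan [522.2 439.5 132. ] beaker [519.  436.8 315.8] tcp [520.5 434.7 275.8]
beaker in tool [  2.6   0.2 -40. ] pan in tool [  2.6   4.3 143.8]
```

Emit:
move_arm(commands=[[[2,3,25,0,0,0,45],[2,3,50,0,0,0,45],[2,3,70,0,0,0,45],[2,3,84,0,0,0,45],[2,3,92,0,0,0,45],[2,3,97,0,0,0,45],[2,3,101,0,0,0,45],[2,3,104,0,0,0,45],[2,3,106,0,0,0,45],[2,3,108,0,0,0,45]]])

```text
clock: 10.93
eef_pos: [521.9, 438.8, 168.5]
ee_rot: [1.336, 2.843, 0.002]
force: [-0.4, 0.3, -0.1]
gripper_width: 0.636
grasp_force: 15.0
```

```bash
python3 - <<'E'
from h import *
np.set_printoptions(precision=2,suppress=True)
for i in range(3):
    w=cam("wrist");s=sense();print(s["eef_pos"],s["force"])
save(w,"w4.png")
E
```

```text
[521.84 438.72 168.09] [ 0.43  1.46 -0.79]
[521.82 438.71 168.21] [ 0.4  -0.16 -1.  ]
[521.83 438.74 168.31] [ 0.54  0.84 -1.6 ]
```

View pics/w4.png

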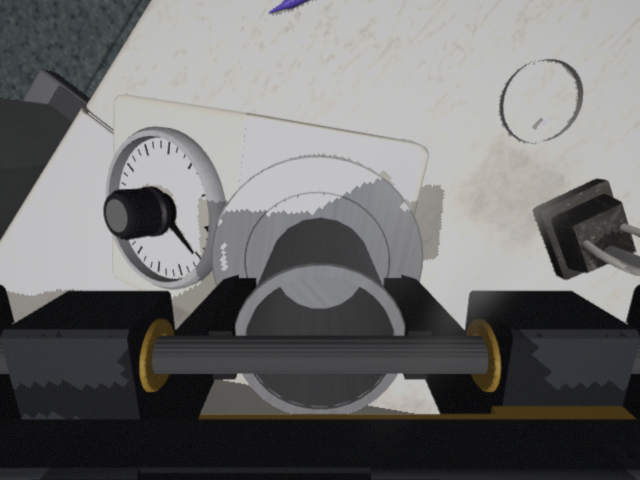

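The pointer has swung clockwise (tip (193,252), mark (207,228)), so the pan carries about 5 mm worth. I'll lower 3 mm more and release.

Emit:
move_arm(commands=[[[0,0,1,0,0,0,45],[0,0,2,0,0,0,45],[0,0,3,0,0,0,45],[0,0,3,0,0,0,45],[0,0,3,0,0,0,58],[0,0,3,0,0,0,66],[0,0,3,0,0,0,78],[0,0,3,0,0,0,88],[0,0,3,0,0,0,88],[0,0,3,0,0,0,88]]])

```text
clock: 11.92
eef_pos: [521.6, 438.3, 164.7]
ee_rot: [1.336, 2.843, -0.0]
force: [-0.2, 0.5, 0.2]
gripper_width: 0.996
grasp_force: 0.0
```

Emit:
move_arm(commands=[[[0,0,-10,0,0,0,88],[0,0,-25,0,0,0,88],[0,0,-45,0,0,0,88],[0,0,-65,0,0,0,88],[0,0,-85,0,0,0,88],[0,0,-105,0,0,0,88],[0,0,-115,0,0,0,88],[0,0,-115,0,0,0,88],[0,0,-115,0,0,0,88],[0,0,-115,0,0,0,88]]])

```text
clock: 12.75
eef_pos: [521.3, 437.6, 278.4]
ee_rot: [-1.336, -2.843, 0.004]
force: [0.7, -0.8, 0.1]
gripper_width: 0.999
grasp_force: 0.0
```

```bash
python3 - <<'E'
from h import *
np.set_printoptions(precision=1,suppress=True)
print(sense()["eef_pos"])
C={n:cam(n) for n in ["wrist","top","side"]}
P={}
for n,z in [("pan_middle",124),("beaker",124),("knob_top",85),("pointer_tip",62),("zero_mark",62)]:
  for k in C:
    L=tip_of(k,n)[:5]; L=[r for r in L if n!="beaker" or abs(onz(C[k],r["centre"],124)-[519,439,124]).max()<40]
    for r in L[:2]: print(n,k,np.array(r["centre"]),round(r["p"],2),onz(C[k],r["centre"],z))
    if L and k!="wrist" or L and n!="beaker": P.setdefault(n,[]).append(ray(C[k],L[0]["centre"]))
for n in P: print(n,tri(P[n]))
o=np.zeros((480,800,3),np.uint8);o[:,:400]=C["wrist"]["image"][:,40:440,::-1]
o[:400,400:]=cv2.resize(C["top"]["image"][190:300,100:210,::-1],(400,400),interpolation=cv2.INTER_CUBIC);cv2.imwrite("pics/p5.png",o)
E
```

```text
[521.3 437.6 278.4]
pan_middle top [136.8 223.3] 0.52 [515.9 440.3 124. ]
pan_middle side [222.2 383.4] 0.8 [514.1 440.  124. ]
beaker wrist [320.3 219.3] 0.94 [521.5 438.1 124. ]
beaker side [220.4 380.5] 0.74 [520.5 435.3 124. ]
knob_top wrist [184.9 190.6] 0.69 [408.9 370.   85. ]
knob_top side [289.8 384.3] 0.59 [411.8 368.9  85. ]
pointer_tip wrist [217.8 228.2] 0.64 [453.3 350.8  62. ]
zero_mark wrist [242.4 200.6] 0.58 [455.9 391.2  62. ]
zero_mark top [156.  252.4] 0.54 [454.7 399.9  62. ]
zero_mark side [264.1 391.7] 0.75 [459.5 386.1  62. ]
pan_middle [515.  440.  123.9]
beaker [  36.6 1080.9 1049.5]
knob_top [410.  371.9  89.5]
pointer_tip [474.1 469.2 369.9]
zero_mark [454.5 395.2  74.6]
```

View pics/p5.png

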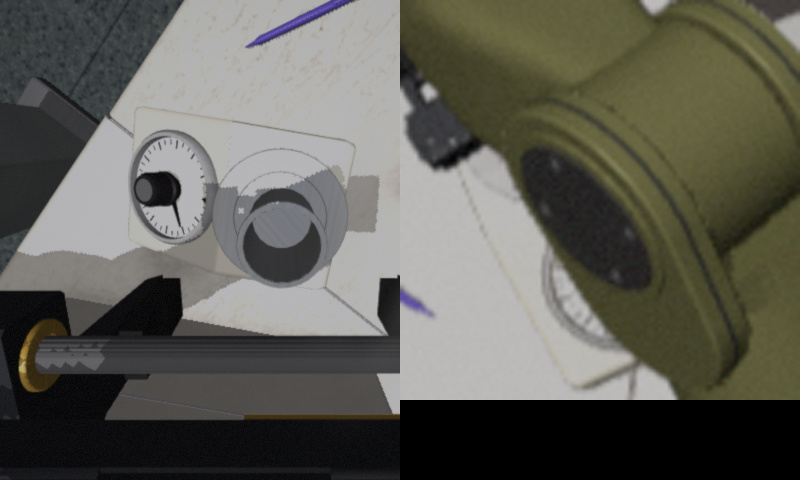

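Beaker stands released and nearly centred: wrist base (320,219) against ring centre ≈ (321,215). The pointer is about 70° clockwise of the mark. Next, a pose in front of the knob, tilted to its axis.

```bash
python3 - <<'E'
from h import *
goal([375,350,240],np.radians(132),(np.radians(32),np.radians(28)))
E
```

```text
row [  25.6 -169.2   39.7] [-0.322 -0.44  -1.577] clock 13.65 pos [521.6 438.3 279.7] zaxis [ 0.4   0.25 -0.88] q [-0.45  0.8  -0.67  1.31  0.5   1.21 -0.46]
```

Emit:
move_arm(commands=[[[6,-40,0,-0.02,-0.03,-0.1,50],[12,-80,0,-0.05,-0.07,-0.22,50],[18,-120,0,-0.07,-0.1,-0.34,50],[22,-150,10,-0.1,-0.13,-0.46,50],[26,-169,25,-0.12,-0.17,-0.59,50],[26,-169,40,-0.15,-0.2,-0.72,50],[26,-169,40,-0.17,-0.23,-0.84,50],[26,-169,40,-0.2,-0.27,-0.96,50],[26,-169,40,-0.22,-0.3,-1.08,50],[26,-169,40,-0.25,-0.34,-1.2,50]]])

```text
clock: 14.48
eef_pos: [374.7, 351.2, 240.1]
ee_rot: [-0.418, 2.729, 0.106]
force: [0.6, -0.3, -0.1]
gripper_width: 0.564
grasp_force: 0.0
```

```bash
python3 - <<'E'
from h import *
goal([390,359,140],np.radians(132),(np.radians(32),np.radians(28)))
E
```

```text
row [22.   1.1 99.2] [-0.082 -0.108 -0.409] clock 14.4833 pos [374.7 351.2 240.1] zaxis [ 0.4   0.25 -0.88] q [-0.52  0.53 -0.7   2.21  1.29  0.62 -0.36]
```

Emit:
move_arm(commands=[[[4,0,15,-0.02,-0.02,-0.09,50],[8,0,35,-0.03,-0.04,-0.18,50],[12,1,55,-0.05,-0.07,-0.28,50],[17,1,75,-0.07,-0.09,-0.37,50],[22,1,92,-0.08,-0.11,-0.41,50],[22,1,99,-0.08,-0.11,-0.41,50],[22,1,99,-0.08,-0.11,-0.41,50],[22,1,99,-0.08,-0.11,-0.41,50],[22,1,99,-0.08,-0.11,-0.41,50],[22,1,99,-0.08,-0.11,-0.41,50]]])

```text
clock: 15.32
eef_pos: [390.4, 358.8, 141.1]
ee_rot: [-0.944, 2.484, 0.123]
force: [-0.9, 0.5, 0.4]
gripper_width: 0.566
grasp_force: 0.0
```

```bash
python3 - <<'E'
from h import *
np.set_printoptions(precision=1,suppress=True)
C={n:cam(n) for n in ["wrist","side","top"]};s=sense();print(s["eef_pos"],s["dq"],s["joint_positions"])
M0=R.from_rotvec(s["ee_rot"]).as_matrix();print("tool z",np.round(M0[:,2],3))
for n in ["knob_top","pointer_tip","zero_mark"]:
  for k in C:
    for r in tip_of(k,n)[:2]:
        z={"knob_top":89}.get(n,82); print(n,k,np.array(r["centre"]),round(r["p"],2),onz(C[k],r["centre"],z), "tool",M0.T@(onz(C[k],r["centre"],z)-s["eef_pos"]))
for k in C:
  for r in trace(k,"knob_top")[:1]: print(k,"trace",np.array(r["box"]),r["p"])
w=C["wrist"];print("exp",proj(w,[410,371,89]));save(w,"w6.png")
E
```

```text
[390.2 358.4 140.7] [0. 0. 0. 0. 0. 0. 0.] [-0.5  0.8 -0.7  2.4  2.1  0.8 -0.7]
tool z [ 0.4  0.2 -0.9]
knob_top wrist [327.1 261.9] 0.83 [417.  381.7  89. ] tool [-7.5  4.7 62.1]
knob_top side [289.3 383.7] 0.68 [411.8 370.9  89. ] tool [ 2.4 -0.2 57.3]
pointer_tip wrist [266.  252.7] 0.68 [444.9 352.7  82. ] tool [ -4.8 -34.8  72.3]
pointer_tip top [283.4 297.3] 0.35 [359.8  48.4  82. ] tool [ 234.2 -210.5  -36.5]
zero_mark wrist [308.  296.4] 0.8 [460.8 400.9  82. ] tool [-44.3  -8.5  90.5]
zero_mark side [264.1 391.3] 0.72 [451.9 399.3  82. ] tool [-37.5  -3.9  86.5]
wrist trace [250.6 168.7 398.9 308.3] 0.75
side trace [261.5 374.5 308.3 416.8] 0.67
exp [np.float64(321.32529351930043), np.float64(247.629905584695)]
```

View pics/w6.png

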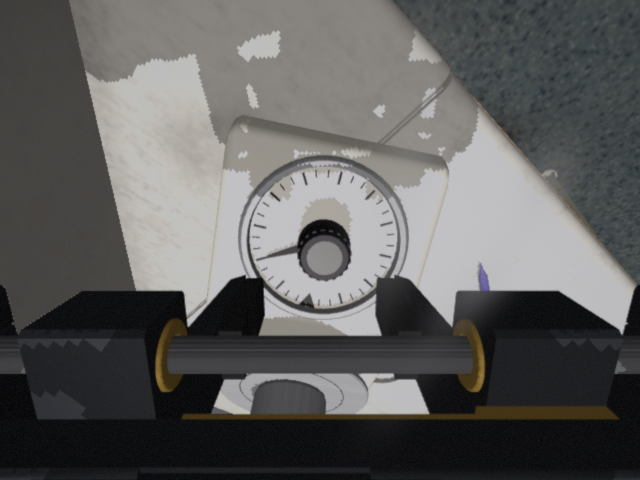

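View along the axis: knob end centre is (325,256), ring centre (323,237), pointer tip (258,261), triangle point (308,297). The beaker and pan are at the bottom.

```bash
python3 - <<'E'
from h import *
np.set_printoptions(precision=1,suppress=True)
w=cam("wrist");s=cam("side");t=cam("top");e=sense()
M0=R.from_rotvec(e["ee_rot"]).as_matrix()
rw=ray(w,(325.5,256));rs=ray(s,(289.3,383.9));rt=ray(t,(162.2,265.5))
# fit window ring centre, pixel 
for name,rr in [("w+s",[rw,rs]),("w+t",[rw,rt]),("all",[rw,rs,rt])]:
    k=tri(rr);print(name,k,"tool",M0.T@(k-e["eef_pos"]))
n=np.array([-.469*np.cos(.558),-.469*np.sin(.558),.883])
k=tri([rw,rs,rt])
for zz in (84,87,90,93):
    k=onz(w,(325.5,256),zz);c=k-27.5*n;print(zz,k,"window centre px",proj(w,c),"knob err side",proj(s,k),"top",proj(t,k),"tool",M0.T@(k-e["eef_pos"]))
g=cv2.GaussianBlur(cv2.cvtColor(w["image"],cv2.COLOR_RGB2GRAY),(3,3),0)
cs=cv2.HoughCircles(g[200:310,270:380],cv2.HOUGH_GRADIENT,1,10,param1=80,param2=12,minRadius=18,maxRadius=32);print(cs[0][:4]+[270,200,0] if cs is not None else None)
E
```

```text
w+s [410.1 373.8  91.9] tool [-0.6  3.  54.1]
w+t [416.  374.7  85. ] tool [-1.8  0.4 62.8]
all [413.1 372.3  89.5] tool [-0.5  0.1 57.1]
84 [416.  378.8  84. ] window centre px [np.float64(325.1014549710613), np.float64(243.51515129752966)] knob err side [np.float64(285.71438730811616), np.float64(387.88309844846145)] top [np.float64(159.41557993634876), np.float64(265.8591991376083)] tool [-3.8  3.6 64.6]
87 [413.5 376.9  87. ] window centre px [np.float64(325.0944052580733), np.float64(243.29431150864903)] knob err side [np.float64(287.26708018113027), np.float64(386.4849354412411)] top [np.float64(159.6671606398715), np.float64(266.66366226604714)] tool [-2.4  3.5 60.5]
90 [411. 375.  90.] window centre px [np.float64(325.087101654675), np.float64(243.0655183314928)] knob err side [np.float64(288.8229476329048), np.float64(385.0839138013423)] top [np.float64(159.91996336820452), np.float64(267.472032983137)] tool [-1.   3.5 56.4]
93 [408.5 373.1  93. ] window centre px [np.float64(325.0795301938355), np.float64(242.82833423390403)] knob err side [np.float64(290.38199940934334), np.float64(383.6800247528107)] top [np.float64(160.17399704679593), np.float64(268.2843398291986)] tool [ 0.4  3.4 52.3]
[[323.5 252.5  30.2]
 [287.5 282.5  25.7]
 [319.5 265.5  30.2]
 [355.5 281.5  20.2]]
```

Emit:
move_arm(commands=[[[-1,2,15,0,0,0,50],[-1,2,30,0,0,0,50],[-1,2,42,0,0,0,50],[-1,2,52,0,0,0,50],[-1,2,60,0,0,0,50],[-1,2,66,0,0,0,50],[-1,2,70,0,0,0,50],[-1,2,73,0,0,0,50],[-1,2,75,0,0,0,50],[-1,2,75,0,0,0,50]]])

```text
clock: 17.05
eef_pos: [419.4, 378.5, 73.7]
ee_rot: [-0.945, 2.485, 0.122]
force: [0.0, 0.4, -0.1]
gripper_width: 0.568
grasp_force: 0.0
```

```bash
python3 - <<'E'
from h import *
np.set_printoptions(precision=2,suppress=True)
w=cam("wrist");s=sense();print(s["eef_pos"],s["force"],s["joint_positions"]);save(w,"w7.png")
E
```

```text
[419.25 378.47  73.87] [ 1.12 -0.15  0.51] [-0.5   0.96 -0.68  2.3   2.19  0.84 -0.7 ]
```

View pics/w7.png

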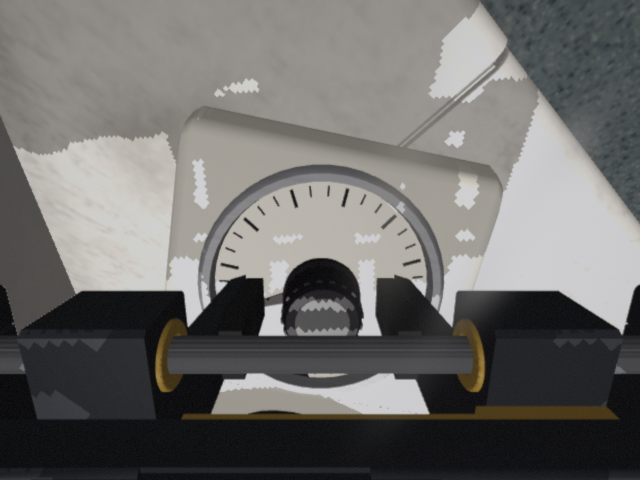

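Knob stands centred between the fingers ((322,300), fingers 263–377). Close and compute the turn from the previous view.

Emit:
move_arm(commands=[[[0,0,0,0,0,0,44],[0,0,0,0,0,0,38],[0,0,0,0,0,0,33],[0,0,0,0,0,0,28],[0,0,0,0,0,0,22],[0,0,0,0,0,0,22],[0,0,0,0,0,0,22],[0,0,0,0,0,0,22],[0,0,0,0,0,0,22],[0,0,0,0,0,0,22]]], grip_force=12)

```text
clock: 17.93
eef_pos: [418.9, 379.0, 74.0]
ee_rot: [-0.947, 2.485, 0.123]
force: [-2.7, 1.6, 3.5]
gripper_width: 0.361
grasp_force: 12.0
```

```bash
cat > ang.py <<'E'
from h import *
def ang(w,k,yaw=.558,tip=None,mark=None,d=31):
    n=np.array([-.469*np.cos(yaw),-.469*np.sin(yaw),.883]);c=k-d*n
    up=np.array([.883*np.cos(yaw),.883*np.sin(yaw),.469]);rt=np.cross(up,n) # right seen from front
    out=[]
    for px in (tip,mark):
        o,v=ray(w,px);p=o+v*((c-o)@n)/(v@n)-c;out.append((np.hypot(p@rt,p@up),np.arctan2(p@rt,p@up)))
    return out
E
python3 - <<'E'
from ang import *
np.set_printoptions(precision=2,suppress=True)
s=sense();print(s["force"],s["moment"],s["gripper_width"]*88.1,s["grasp_force"],s["eef_pos"])
w=cam("wrist");M0=R.from_rotvec(s["ee_rot"]).as_matrix()
w["origin"]=w["origin"]-s["eef_pos"]+np.array([390.2,358.4,140.7])
k=onz(w,(325.5,256),90);print(k)
for kk in (k,k+[0,-2,0],k+[2,0,0],k+[0,0,-3]): print(np.array(ang(w,kk,tip=(258,261),mark=(308,297))).ravel(), np.array(ang(w,kk,tip=(266,252.7),mark=(308,296.4))).ravel())
E
```

```text
[-2.68  1.56  3.52] [0.27 0.58 0.22] 31.782566781295884 12.007948164828122 [418.92 378.99  73.95]
[412.13 376.17  90.  ]
[49.15  1.11 43.43  0.11] [41.95  1.21 42.97  0.12]
[47.93  1.08 43.97  0.07] [40.61  1.17 43.51  0.08]
[47.76  1.12 42.2   0.09] [40.62  1.23 41.74  0.09]
[50.56  1.07 46.05  0.1 ] [43.1   1.16 45.59  0.11]
```

Emit:
move_arm(commands=[[[0,0,0,0,0,0.1,22],[0,0,0,0,0,0.2,22],[0,0,0,0,0,0.3,22],[0,0,0,0,0,0.4,22],[0,0,0,0,0,0.52,22],[0,0,0,0,0,0.64,22],[0,0,0,0,0,0.76,22],[0,0,0,0,0,0.88,22],[0,0,0,0,0,1.0,22],[0,0,0,0,0,1.0,22]]])

```text
clock: 18.82
eef_pos: [418.8, 379.1, 73.9]
ee_rot: [0.378, 2.707, 0.434]
force: [-3.1, 0.6, 4.4]
gripper_width: 0.358
grasp_force: 12.0
```

Emit:
move_arm(commands=[[[0,0,0,0,0,0,22],[0,0,0,0,0,0,35],[0,0,0,0,0,0,45],[0,0,0,0,0,0,50],[0,0,-10,0,0,0,50],[0,0,-30,0,0,0,50],[0,0,-50,0,0,0,50],[0,0,-70,0,0,0,50],[0,0,-75,0,0,0,50],[0,0,-75,0,0,0,50]]])

```text
clock: 19.65
eef_pos: [389.4, 360.1, 141.5]
ee_rot: [0.37, 2.704, 0.432]
force: [0.5, -0.9, 0.3]
gripper_width: 0.569
grasp_force: 0.0
```

```bash
python3 - <<'E'
from ang import *
np.set_printoptions(precision=2,suppress=True)
for i in range(4): read_camera("wrist")
w=cam("wrist");s=sense();print(s["clock"],s["force"],s["eef_pos"],s["joint_positions"]);save(w,"w8.png")
L={n:[(np.array(r["centre"]),round(r["p"],2)) for r in tip_of("wrist",n)[:3]] for n in ["knob_top","pointer_tip","zero_mark"]};print(L)
for n in ["pointer_tip","zero_mark"]:
    for r in trace("wrist",n)[:2]: print(n,"trace",np.array(r["box"]),r["region"].sum(),r["p"])
k=np.array([411.5,373.5,90]);print("knob exp",proj(w,k))
if L["pointer_tip"] and L["zero_mark"]: print(ang(w,k,tip=L["pointer_tip"][0][0],mark=L["zero_mark"][0][0]))
# unwrap the dial: polar image, darkness per angle at radii
n=np.array([-.469*np.cos(.558),-.469*np.sin(.558),.883]);up=np.array([.883*np.cos(.558),.883*np.sin(.558),.469]);rt=np.cross(up,n)
g=cv2.cvtColor(w["image"],cv2.COLOR_RGB2GRAY);c=k-31*n
for r in (28,32,36,40,44):
    row=[]
    for a in np.arange(0,2.3,.05):
        x,y=proj(w,c+r*(np.cos(a)*up+np.sin(a)*rt));row.append(int(cv2.getRectSubPix(g,(1,1),(x,y))[0,0]))
    print(r,row)
E
```

```text
19.9 [ 0.35 -0.16 -0.28] [389.6  359.84 139.04] [-0.36  0.89 -1.    2.37  1.93  0.98 -1.52]
{'knob_top': [(array([325.1, 258.3]), 0.83)], 'pointer_tip': [(array([302.3, 294.2]), 0.44)], 'zero_mark': [(array([309.7, 297.2]), 0.67)]}
pointer_tip trace [303.8 279.4 311.5 289.2] 44 0.43
zero_mark trace [247.7 168.5 393.9 309.5] 16715 0.9
knob exp [np.float64(318.7725218050427), np.float64(254.55077918666285)]
[(np.float64(42.09217479897927), np.float64(1.1204695260802147)), (np.float64(43.20059232077431), np.float64(0.9876825277537172))]
28 [190, 189, 167, 119, 136, 135, 71, 60, 67, 69, 67, 66, 65, 64, 64, 63, 62, 62, 62, 59, 60, 51, 48, 70, 158, 183, 172, 188, 190, 190, 190, 190, 190, 190, 190, 190, 190, 189, 190, 190, 190, 190, 190, 190, 191, 190]
32 [189, 189, 190, 189, 189, 190, 190, 190, 190, 190, 190, 189, 190, 190, 190, 188, 190, 190, 190, 189, 182, 62, 44, 140, 185, 190, 190, 190, 190, 190, 190, 191, 190, 190, 190, 190, 190, 190, 190, 190, 190, 191, 190, 190, 191, 190]
36 [189, 189, 189, 189, 190, 190, 189, 190, 190, 190, 190, 189, 190, 190, 190, 190, 190, 190, 190, 190, 189, 109, 50, 160, 190, 190, 190, 190, 190, 190, 190, 190, 190, 190, 190, 190, 190, 190, 190, 190, 190, 190, 190, 190, 190, 190]
40 [188, 189, 189, 189, 189, 189, 189, 190, 189, 190, 189, 190, 190, 190, 190, 190, 190, 189, 190, 190, 190, 171, 53, 177, 190, 191, 189, 190, 189, 189, 190, 168, 190, 190, 190, 190, 190, 190, 190, 190, 190, 182, 135, 191, 190, 190]
44 [166, 154, 189, 189, 189, 190, 189, 189, 190, 189, 180, 142, 190, 190, 188, 190, 190, 190, 190, 190, 146, 44, 179, 189, 186, 190, 190, 187, 181, 190, 190, 88, 188, 190, 188, 165, 190, 190, 134, 187, 190, 181, 104, 190, 190, 147]
```

```bash
python3 - <<'E'
from ang import *
w=cam("wrist")
k=onz(w,(325.1,257),90)
n=np.array([-.469*np.cos(.558),-.469*np.sin(.558),.883]);up=np.array([.883*np.cos(.558),.883*np.sin(.558),.469]);rt=np.cross(up,n)
g=cv2.cvtColor(w["image"],cv2.COLOR_RGB2GRAY);c=k-31*n
print(k); A=np.arange(.7,1.5,.02)
for r in range(30,60,1):
    print(r,"".join(" .:#"[3-min(3,int(cv2.getRectSubPix(g,(1,1),tuple(proj(w,c+r*(np.cos(a)*up+np.sin(a)*rt))))[0,0])//50)] for a in A))
E
```

```text
[415.2174891  377.19882212  90.        ]
30                   ...  .:###::.         
31                        .:###:..         
32                        .:###:.          
33                        .:###:.          
34                        .:##:.           
35                        .:##:.           
36                         :##:.           
37                         :##:            
38                         .::.            
39                         :#:.            
40                         :#:.            
41                         :#:             
42                       ...:.             
43                      ::.                
44                     .:#:.               
45     ..       .      :##:.               
46     .        .     .:###:     .         
47     .        .    .:####:.    .        .
48     .        .    :######:    .        .
49     .        .   .:######:.   .        .
50                  :########.   .        .
51 ..........      .#########:.            
52 ::::::::::::::..:###::::###:            
53 ::::::::::::::::::::::::::::::::........
54 ::::::::::::::::::::::::::::::::::::::::
55 ::::::::::::::::::::::::::::::::::::::::
56   .............:::::::::::::::::::::::::
57                    ....................:
58                                         
59
```

The mark lags the pointer by about 0.07 rad (2.8 mm), inside tolerance. There is time, so I'll trim it.

Emit:
move_arm(commands=[[[0,0,20,0,0,0,50],[0,0,40,0,0,0,50],[0,0,55,0,0,0,50],[0,0,66,0,0,0,50],[0,0,73,0,0,0,50],[0,0,75,0,0,0,42],[0,0,75,0,0,0,36],[0,0,75,0,0,0,28],[0,0,75,0,0,0,22],[0,0,75,0,0,0,22]]])

```text
clock: 21.03
eef_pos: [419.1, 378.9, 74.4]
ee_rot: [0.371, 2.706, 0.432]
force: [0.9, 1.6, -0.4]
gripper_width: 0.358
grasp_force: 12.0
```

Emit:
move_arm(commands=[[[0,0,0,0,0,0,22],[0,0,0,0,0,0,22],[0,0,0,0,0,0,22],[0,0,0,0,0,0.02,22],[0,0,0,0,0,0.045,22],[0,0,0,0,0,0.07,22],[0,0,0,0,0,0.07,22],[0,0,0,0,0,0.07,22],[0,0,0,0,0,0.07,22],[0,0,0,0,0,0.07,22]]])

```text
clock: 21.87
eef_pos: [419.1, 378.9, 74.3]
ee_rot: [0.469, 2.699, 0.452]
force: [-2.3, -0.0, 6.3]
gripper_width: 0.356
grasp_force: 12.0
```

Emit:
move_arm(commands=[[[0,0,0,0,0,0,35],[0,0,0,0,0,0,45],[0,0,0,0,0,0,50],[0,0,0,0,0,0,50],[0,0,-10,0,0,0,50],[0,0,-30,0,0,0,50],[0,0,-50,0,0,0,50],[0,0,-70,0,0,0,50],[0,0,-75,0,0,0,50],[0,0,-75,0,0,0,50]]])

```text
clock: 22.7
eef_pos: [389.2, 360.3, 141.5]
ee_rot: [0.466, 2.698, 0.452]
force: [-0.0, -0.1, -0.6]
gripper_width: 0.57
grasp_force: 0.0
```

```bash
python3 - <<'E'
from ang import *
np.set_printoptions(precision=1,suppress=True)
for i in range(4): read_camera("wrist")
w=cam("wrist");s=sense();print(s["clock"],s["force"],s["eef_pos"])
k=onz(w,tip_of("wrist","knob_top")[0]["centre"],90)
n=np.array([-.469*np.cos(.558),-.469*np.sin(.558),.883]);up=np.array([.883*np.cos(.558),.883*np.sin(.558),.469]);rt=np.cross(up,n)
g=cv2.cvtColor(w["image"],cv2.COLOR_RGB2GRAY);c=k-31*n
print(k); A=np.arange(.9,1.7,.02)
for r in range(34,54,1):
    print(r,"".join(" .:#"[3-min(3,int(cv2.getRectSubPix(g,(1,1),tuple(proj(w,c+r*(np.cos(a)*up+np.sin(a)*rt))))[0,0])//50)] for a in A))
c=cam("side")
for m in ["beaker","pan_middle"]: print(m,[(round(r["p"],2),onz(c,r["centre"],124)) for r in tip_of("side",m)[:5]])
E
```

```text
22.95 [-0.2 -0.2 -0.3] [389.5 359.9 139. ]
[417.2 375.9  90. ]
34               :##:.                     
35               .:#:.                     
36               .:#:.                     
37               .#:.                      
38               .::.                      
39               .::.                      
40               .::.                      
41               .::.                      
42               .##:                      
43              .:##:.                     
44       ..     :####:     ..              
45       .     .#####:.    ..       .      
46       .    .:######:    ..       .      
47       .    :#######:.   .        .      
48           .:########.   .        .      
49          .:#########:            .      
50 ::::.....::##:::####:.                  
51 :::::::::::::::::::#:::.........        
52 ::::::::::::::::::::::::::::::::::::....
53 ::::::::::::::::::::::::::::::::::::::::
beaker [(0.91, array([521.4, 435.9, 124. ])), (0.58, array([ 497. , -171.4,  124. ])), (0.58, array([390.6, 396.3, 124. ])), (0.55, array([422.8, 488.3, 124. ])), (0.5, array([402.6, -69.9, 124. ]))]
pan_middle [(0.55, array([515.3, 439.2, 124. ]))]
```

Pointer tip now meets the triangle's point. One last check of the beaker's centring from the side camera.

```bash
python3 - <<'E'
from h import *
np.set_printoptions(precision=1,suppress=True)
s=cam("side")
for n in ["beaker","pan_middle"]:
    for r in trace("side",n)[:5]:
        b=np.array(r["box"])
        if b[0]<330 and b[1]>290: print(n,b,r["p"])
for nm,p in [("pan fixedcams",[517,439,123.5]),("wrist",[521.8,440,123.5])]:
    ring=np.array([proj(s,np.array(p)+[59.5*np.cos(a),59.5*np.sin(a),0]) for a in np.linspace(0,6.28,60)])
    q=np.array([proj(s,np.array(p)+[28*np.cos(a),28*np.sin(a),z]) for a in np.linspace(0,6.28,60) for z in (0,40)])
    print(nm,"pan box",ring.min(0),ring.max(0),"beaker body",q.min(0),q.max(0))
E
```

```text
beaker [198.6 338.8 235.1 398.1] 0.73
pan_middle [187.5 359.6 255.7 410.2] 0.76
pan_middle [188.4 361.1 317.  460. ] 0.43
pan fixedcams pan box [187.7 358.2] [253.8 410. ] beaker body [202.6 356.1] [236.6 395.2]
wrist pan box [185.1 357.9] [251.3 409.6] beaker body [200.  355.8] [234.  394.8]
```

```bash
python3 -c "
from rig import *
print(close_job())"
```

```text
the job is handed in; nothing more can be done
None
```

I've handed the job in, but it returned no verdict. The beaker stands released on the pan, an estimated 2 to 7 mm off the middle (limit 12 mm), with the zero mark at the pointer tip and the robot clear of everything.

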